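Wedge the sprung catch open and lift out the tool holder

TASK

The black lathe tool holder is kept in its nest by the yellow sprung catch. Push the red-headed wedge straight down, fully home, into the slot between the steel stop block and the catch so that it props the catch open, and leave it there; then lift the black tool holder out and stand it upright in the green tray.

Things in the scene. Friction and masses are not known exactly. Their poses are not given: they have to be found in the camera images.
- wedge_head (a point): Loose 0.25 kg wedge, 125 mm tall, upright, tip down in one of 3 sockets of a 60 mm high wooden block. Point: middle of its red head (24 mm in x, 30 in y; from 38 mm below to 22 above): grip across y, raise 60 mm or more. Below it aluminium, 30 mm in y: 40 mm thick in x for 29 mm, then tapering both sides over 36 mm to an 8 mm tip, 103 mm below the point. Half turn about z makes no difference.
- slot (a point): Wedge's aim point (5 mm off will do) on the grey fixture's base plate, 10 mm above bench. x to the catch, y along slot, z up. Steel stop block's face 25 mm to -x; yellow catch 1 mm to +x, slides to +x 32 mm, spring 3-8 N; both 78 mm above bench. Wedge: x along x, press down (3-10 N) till tip meets plate, head point 103 mm above; released, head leans 4-9 mm to -x, catch stays 14 mm open.
- holder_mid (a point): Black tool holder, loose, 0.45 kg, upright block 40 x 40 x 60 mm; point: its centre. Brass nut on top (10 mm), steel bit jutting 18 mm at -x. Axes as slot's at start, z up. Stands on the fixture, 115 mm to -x of slot, in a nest of 15 mm walls; the catch's lip covers 7 mm of its top at +x until opened. Grip across y (40 mm), 5-10 mm above point; lift straight 80 mm or more. Not the blue one.
- tray_mid (a point): Centre of the inner floor of a green plastic tray fixed to the bench, 150 x 130 mm outside along its x and y, walls 5 mm thick and 28 mm high, floor 5 mm above the bench; z up. The holder stands in it with its centre point 30 mm above this point.
Mind the look-alikes: they are no part of the job. There is more than one size of the part that bears slot; the job needs the middle-sized.

How it is judged (in metres and radians):
On the way:
1. the wedge is home in the slot, holding the catch open, with the black holder still in its nest (z of wedge_head in the frame of slot below 0.111 m and x of wedge_head in the frame of slot between -0.015 and 0.015 m and y of wedge_head in the frame of slot between -0.02 and 0.02 m and z of holder_mid in the frame of slot below 0.036 m and x of holder_mid in the frame of slot between -0.122 and -0.108 m), for 0.2 s.
At the end, for the whole second after the job is handed in: The wedge stands in the slot upright within 10 degrees, tip within 8 mm of the base plate, within 15 mm of the aiming point across and 20 mm along the slot; the black holder stands in the tray upright within 10 degrees, centre within 70 mm of the tray centre and 8 mm of its standing height (z of wedge_head in the frame of slot below 0.111 m and x of wedge_head in the frame of slot between -0.015 and 0.015 m and y of wedge_head in the frame of slot between -0.02 and 0.02 m and angle between each of wedge_head, holder_mid's own z axis and vertical below 0.18 rad and horizontal distance between holder_mid and tray_mid below 0.07 m and z of holder_mid in the frame of tray_mid between 0.022 and 0.038 m); the robot touches nothing.
It also fails if it takes over 61 s, if anything falls off the work surface, if the arm or the gripper's body presses on something with over 40 N, if the wrist force passes 120 N, or if a joint passes its speed limit or range.

ROBOT

A 6-joint arm with a two-finger parallel gripper is mounted at the origin on the work surface. World frame = base frame: x ahead of the robot, y to its left, z up, the work surface at z = 0. Lengths are in m, angles in degrees, forces in N, time in s.
With the tool pointing down it reaches from about 0.35 to 0.925 m from the base axis. Payload 6.4 kg.
Tool frame: the origin (TCP) lies midway between the tips of the shut fingers; the grasp point (between the pads) lies 19 mm behind it (ctrl.grasp_offset is the z of the grasp point in the tool frame, in m); z points along the fingers, y is the direction in which the jaws open and shut (so a half turn about z gives the same grasp; the last joint's range is limited). The gripper opens to 94 mm and grips with 3 to 60 N. Pads are 16 mm wide; open, the fingers measure 119 mm over their backs; the gripper's body (75 mm by 177 mm) begins 78 mm behind the grasp point.
Start: joints at [-77.355, 14.043, 89.255, -0, 76.702, -9.975], TCP at [0.25, -0.6, 0.205] pointing down, gripper open.
Joint ranges: [-179.41, 179.41], [-58.25, 129.5], [7.25, 145.43], [-54.29, 234.29], [11.92, 165.04], [-157.13, 157.13]. Speed limits (degrees/s): [147.25, 147.25, 180, 180, 180, 180].

INTERFACE

Orientations are given as [roll, pitch, yaw] about the fixed x, y, z axes, in that order (R = Rz(yaw) Ry(pitch) Rx(roll)).
In Python, from plant import ctrl, planner, get_state, snapshot, get_calibration, silhouettes, place_of gives the robot as it stands. Calls block until the motion is done:
- ctrl.reach(position, orientation): joint-space move of the TCP to a pose.
- ctrl.line_to(position, v=0.15, attitude=None, guard=None): straight line of the TCP; attitude=None keeps the orientation; v is the mean speed in m/s. With guard (N) it stops when the force on the tool has changed by that much, and returns True; else False.
- ctrl.movej(angles): joint-space move.
- ctrl.ungrasp() and ctrl.gripper_close(): open the fingers fully, or close them until they stop; the grip force is fixed at half the most.
- ctrl.hold(seconds).
- planner.ik(position, orientation): joint angles nearest the present ones, or None.
- get_state(): the state.
- snapshot(name): name is "scene" or "top" or "wrist"; returns the picture (480x640x3 uint8, red, green, blue); there is no depth.
- get_calibration(name): a dict with "fx", "fy", "cx", "cy" (pixels), "distortion" ([k1, k2, p1, p2, k3] as OpenCV has them; the pictures are not rectified), "T" (4x4, takes a point from camera to world coordinates). Camera axes: x right, y down, z forward; pixel columns grow to the right and rows downward; lengths in m; the calibration is good to about 2 mm. A picture is of the moment at which its call begins: read the wrist's pose just before it. get_calibration takes no time and is no camera call; for the wrist camera it gives the pose at the moment of the call.
A pose or a line that the arm cannot do raises ctrl.Unreachable and nothing moves.
- ctrl.close_job(): hands the job in, once; it reports no verdict.
Trained networks look in the newest picture that a camera, given by its name, has taken for a name from the list of things; names that differ only in an ending like _2 or _b are one class to them, and where a whole thing is asked for, a point or a joint stands for the part that bears it (a point fixed in the world has none). Each returns a list of dicts, best first, with "conf" (0 to 1); they miss things now and then, are a little off and sometimes report something else, mostly with a low value. They report only what shows in the picture. A call takes as long as a camera call. They do not tell look-alikes from the thing itself.
- silhouettes(camera, name): "mask" (480x640 bool, what is visible of it).
- place_of(camera, name): "centre" ([x, y, z] in m, in world coordinates, good to about 4 mm: a listed point, or the origin of a listed thing).
The state is a dict: "clock": time; "joint_pos": joint angles; "joint_velocities": joint speeds; "joint_efforts": joint torques, N m; "ee_pos": TCP position; "tcp_rot": TCP orientation; "ft_force": force on the tool from outside, world axes, zero at the start; "wrist_torque": the same for the moment, N m; "grip_width": opening from 0.0 (shut) to 1.0 (fully open).
Only numpy, scipy, OpenCV 4.12 (cv2) and the standard library are available. Lean on these libraries where they do the work, as an engineer would, in place of code of your own. Each camera call takes 0.05 s, during which the arm holds its last target. There are 200 camera calls.

## Working session

There is one attempt and no reset: what is moved stays moved. The work goes in short steps, each a Python script; the robot and the scene stay as the last script left them, time stands still between calls to the robot, and variables do not carry over. Pictures are saved under pics/ and viewed, about 8 in all and at most 12, crops included, and the job is handed in when it is done.

```bash
mkdir -p pics; ls; python3 - <<'E'
from plant import *
import cv2,numpy as np
ims=[]
for c in("scene","top"):
    im=snapshot(c); cv2.imwrite(f"pics/{c}0.png",im[:,:,::-1])
    k=get_calibration(c);print(c,np.round(k["T"],3).tolist(),k["fx"])
    for n in("wedge_head","slot","holder_mid","tray_mid"):
        for d in place_of(c,n): 
            p=d["centre"];T=np.linalg.inv(k["T"]);r=cv2.Rodrigues(T[:3,:3])[0]
            K=np.array([[k["fx"],0,k["cx"]],[0,k["fy"],k["cy"]],[0,0,1]])
            uv=cv2.projectPoints(np.array([p]),r,T[:3,3],K,np.array(k["distortion"]))[0].ravel()
            print(c,n,round(d["conf"],2),np.round(p,3),uv.round())
print(get_state()["clock"])
E
```

```text
pics
scene [[0.535, 0.628, -0.566, 1.108], [0.845, -0.384, 0.372, -0.412], [0.016, -0.677, -0.736, 0.9], [0.0, 0.0, 0.0, 1.0]] 556.3781033902177
scene wedge_head 0.61 [0.529 0.262 0.11 ] [447. 201.]
scene wedge_head 0.55 [0.482 0.073 0.008] [356. 254.]
scene slot 0.93 [0.76  0.309 0.006] [532. 297.]
scene slot 0.74 [0.482 0.073 0.006] [356. 254.]
scene slot 0.61 [0.209 0.368 0.01 ] [391. 142.]
scene slot 0.59 [0.531 0.264 0.11 ] [448. 200.]
scene holder_mid 0.56 [ 0.513 -0.039  0.044] [319. 274.]
scene tray_mid 0.66 [ 0.486 -0.285  0.007] [201. 330.]
top [[0.012, -0.997, 0.077, 0.389], [-1.0, -0.011, 0.01, -0.003], [-0.009, -0.077, -0.997, 1.426], [0.0, 0.0, 0.0, 1.0]] 589.9056716683033
top wedge_head 0.81 [0.529 0.263 0.112] [211. 221.]
top slot 0.89 [0.484 0.073 0.013] [297. 245.]
top slot 0.65 [0.207 0.372 0.014] [171. 358.]
top slot 0.6 [0.763 0.308 0.005] [204. 131.]
top holder_mid 0.59 [ 0.511 -0.043  0.038] [346. 233.]
top tray_mid 0.7 [ 0.481 -0.284  0.002] [445. 248.]
0.5
```

View pics/scene0.png

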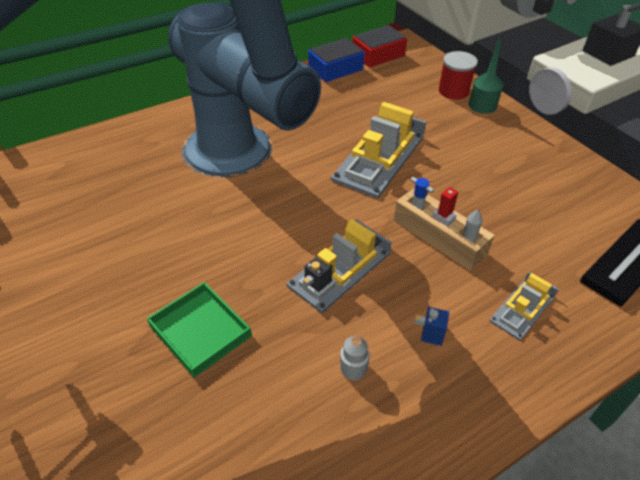

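View pics/top0.png

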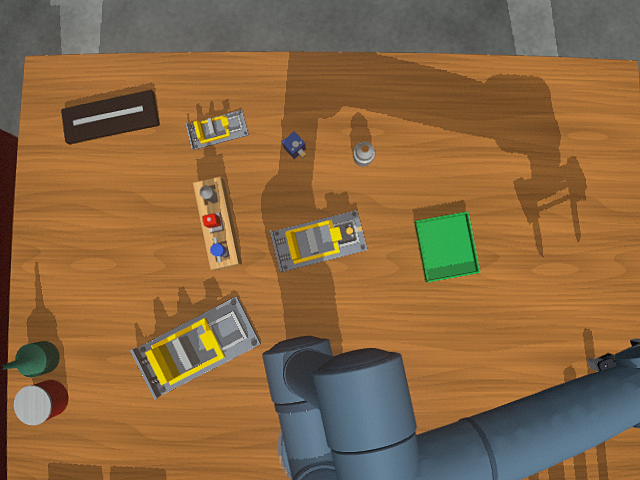

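The target wedge is the red head at scene (447,201). The blue head at (421,187) and the grey one at (474,222) are look-alikes. The slot candidates are the fixtures at (356,254), which is middle-sized and chosen, (391,142), which is large, and (532,297), which is small. The holder is the black one at (319,274), not the blue one at (434,325). The tray is at (200,328). I'll move above the wedge for a close crop.

```bash
cat > h.py <<'E'
from plant import *
import cv2,numpy as np
def proj(c,pts,k=None):
    k=k or get_calibration(c);T=np.linalg.inv(k["T"])
    K=np.array([[k["fx"],0,k["cx"]],[0,k["fy"],k["cy"]],[0,0,1]])
    return cv2.projectPoints(np.array(pts,float).reshape(-1,3),cv2.Rodrigues(T[:3,:3])[0],T[:3,3],K,np.array(k["distortion"]))[0].reshape(-1,2)
def unproj(c,uv,z,k=None):
    k=k or get_calibration(c);T=k["T"]
    K=np.array([[k["fx"],0,k["cx"]],[0,k["fy"],k["cy"]],[0,0,1]])
    n=cv2.undistortPoints(np.array(uv,float).reshape(-1,1,2),K,np.array(k["distortion"])).reshape(-1,2)
    d=np.c_[n,np.ones(len(n))]@T[:3,:3].T; o=T[:3,3]
    return o+d*((z-o[2])/d[:,2:])
def down(yaw): return [180,0,yaw]   # tool y axis is at world angle yaw-90
def look(name,names=()):
    k=get_calibration("wrist");im=snapshot("wrist");cv2.imwrite(f"pics/{name}.png",im[:,:,::-1])
    np.savez(f"pics/{name}.npz",**{a:np.array(b) for a,b in k.items()})
    for n in names:
        for d in place_of("wrist",n): print(n,round(d["conf"],2),np.round(d["centre"],4),proj("wrist",d["centre"],k).round()[0])
    return k,im
E
python3 - <<'E'
from h import *
s=get_state();print(s["tcp_rot"],s["ft_force"])
ctrl.line_to([0.25,-0.6,0.33],v=0.25)
best=None
for yaw in (0,90,-90,180):
    q=planner.ik([0.5,0.26,0.33],down(yaw)); print(yaw,None if q is None else np.round(q,0))
ctrl.reach([0.5,0.26,0.33],down(0))
k,im=look("w1",["wedge_head","slot"])
print(np.round(k["T"],3).tolist(),get_state()["clock"])
E
```

```text
[-1.79995805e+02 -6.92899574e-04  2.26214258e+01] [-0.53940589 -0.07951     0.08376211]
0 [ 16.  -2.  94.  -0.  88. 106.]
90 [16. -2. 94. -0. 88. 16.]
-90 None
180 [ 16.  -2.  94.   0.  88. -74.]
wedge_head 0.87 [0.5354 0.2643 0.1138] [317. 178.]
slot 0.91 [0.212  0.368  0.0137] [250. 385.]
slot 0.57 [0.4824 0.0723 0.0124] [462. 210.]
[[-0.0, -0.962, -0.273, 0.58], [-1.0, 0.0, 0.001, 0.26], [-0.001, 0.273, -0.962, 0.51], [0.0, 0.0, 0.0, 1.0]] 4.4333
```

View pics/w1.png

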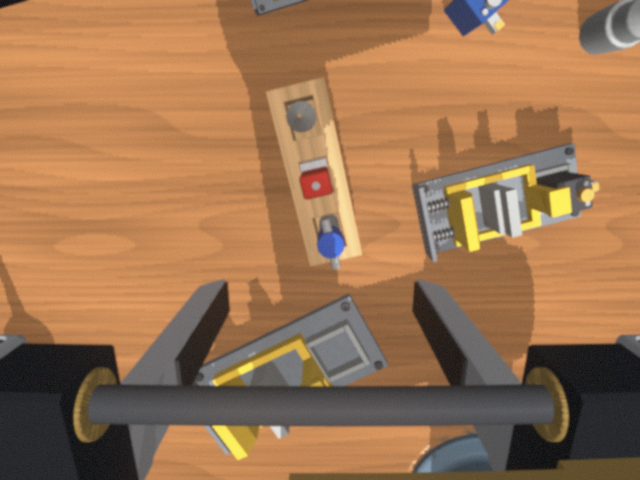

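The crop confirms the red wedge at (317,180), in the middle socket between grey (301,115) and blue (330,242). Its aluminium shoulders show along the block's axis, so wedge x lies along the block and I grip across it. The middle fixture is at (500,205), with the black holder at (578,190).

```bash
python3 - <<'E'
from h import *
k=dict(np.load("pics/w1.npz"))
a=lambda p,q,z:(lambda P:np.degrees(np.arctan2(*(P[1]-P[0])[1::-1])))(unproj("wrist",[p,q],z,k))
print("block",a((267,93),(311,265),.06),a((325,78),(361,255),.06))
print("fixt",a((573,146),(413,187),.01),a((592,210),(432,258),.01))
ctrl.reach([0.43,0.03,0.30],down(14))
k,im=look("w2",["wedge_head","slot","holder_mid"])
print(get_state()["clock"])
E
```

```text
block -166.76340969647705 -167.5420440063414
fixt 104.77296761089644 107.63069281759765
wedge_head 0.75 [0.5351 0.2634 0.1141] [97. 45.]
slot 0.62 [0.486  0.0738 0.0109] [298. 147.]
holder_mid 0.85 [ 0.5113 -0.0434  0.0391] [402. 152.]
5.5917
```

View pics/w2.png

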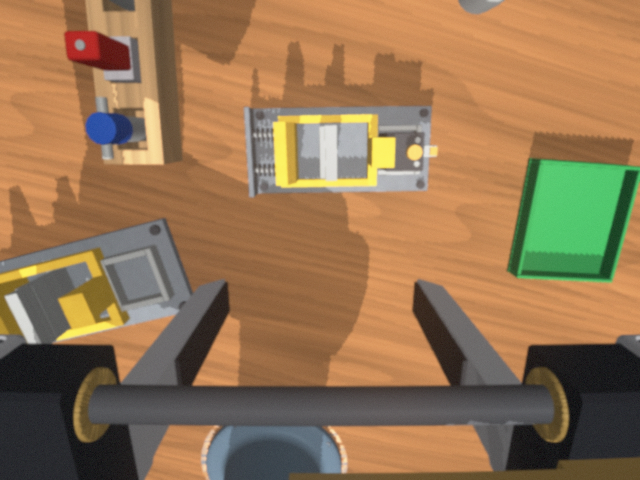

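The middle fixture is at image (245-430, 107-195) and lies along the rows, so its yaw is about 104°. The catch bar's right edge is at u≈297, the stop's left top edge at u≈319, and the holder's nut at (415,152). I'll check the slot against these edges, then pick the wedge.

```bash
python3 - <<'E'
from h import *
k=dict(np.load("pics/w2.npz"))
P=unproj("wrist",[(297,150),(319,150)],.078,k); print(P.round(4))
C=unproj("wrist",[(250,107),(431,107),(430,192),(252,195)],.01,k); print("plate",C.round(4),C.mean(0).round(4))
print("axis",np.degrees(np.arctan2(*(C[0]-C[1])[1::-1])))
ex=np.array([np.cos(np.radians(104)),np.sin(np.radians(104))]);ey=np.array([-ex[1],ex[0]])
for n,p in [("slot",(.4845,.0733)),("catch",P[0,:2]),("stop",P[1,:2]),("plate",C.mean(0)[:2]),("holder",(.5115,-.0425))]: print(n,(np.dot(p,ex)).round(4),np.dot(p,ey).round(4))
# wedge: block axis 13 deg => wedge y at 103 deg => tool yaw 13 (tool y = yaw-90)
go=ctrl.grasp_offset; print("go",go)
w=np.array([.535,.2635])
for yaw in (13,-167,193):
    q=planner.ik([*w,.30],down(yaw)); print(yaw,None if q is None else np.round(q,0))
ctrl.reach([*w,.26],down(13))
k,im=look("w3",["wedge_head"])
m=silhouettes("wrist","wedge_head")
for d in m: ys,xs=np.nonzero(d["mask"]);print(d["conf"],xs.min(),xs.max(),ys.min(),ys.max())
hsv=cv2.cvtColor(im,cv2.COLOR_RGB2HSV);r=((hsv[...,0]<8)|(hsv[...,0]>172))&(hsv[...,1]>180)&(hsv[...,2]>60)
n,l,st,ce=cv2.connectedComponentsWithStats(r.astype(np.uint8));i=1+st[1:,4].argmax();print(st[i],ce[i],unproj("wrist",[ce[i]],.135,k))
print(get_state()["clock"])
E
```

```text
[[0.4863 0.0706 0.078 ]
 [0.4918 0.0486 0.078 ]]
plate [[ 0.5175  0.1387  0.01  ]
 [ 0.5693 -0.0673  0.01  ]
 [ 0.4735 -0.0975  0.01  ]
 [ 0.4162  0.1159  0.01  ]] [0.4941 0.0224 0.01  ]
axis 104.10899851439561
slot -0.0461 -0.4878
catch -0.0492 -0.4889
stop -0.0718 -0.4889
plate -0.0978 -0.4849
holder -0.165 -0.486
go -0.0188
13 [15.  3. 91. -0. 85. 92.]
-167 [ 15.   3.  91.   0.  85. -88.]
193 [ 15.   3.  91.   0.  85. -88.]
wedge_head 0.87 [0.5359 0.267  0.1116] [317. 225.]
0.75 300 335 198 249
[302 221  33  29 697] [318.09325681 235.276901  ] [[0.5332293  0.26566194 0.135     ]]
6.7583
```

View pics/w3.png

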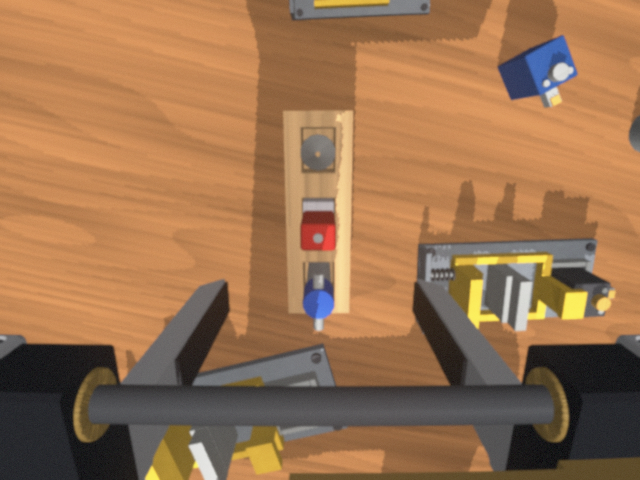

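The tool is lined up with the block and the red head is centred at (318,235). Now I'll grasp it.

```bash
python3 - <<'E'
from h import *
go=-ctrl.grasp_offset
w=[.533,.265]
z=.115-go
ctrl.line_to([*w,.16],v=.2)
print(ctrl.line_to([*w,z],v=.1,guard=12))
ctrl.gripper_close(); s=get_state();print(s["grip_width"],s["ee_pos"],s["ft_force"])
ctrl.line_to([*w,.23],v=.15); s=get_state();print(s["grip_width"],s["ft_force"],s["clock"])
k,im=look("w4",["wedge_head"])
cv2.imwrite("pics/w4c.png",im[120:480,140:500,::-1])
E
```

```text
False
0.3129591487024032 [0.53299193 0.26495649 0.0961651 ] [ 1.38687182 -0.39003229  0.50201811]
0.3173694025177167 [ 0.58237223 -0.09265488 -1.94419326] 10.2417
wedge_head 0.7 [0.532  0.2632 0.2459] [326. 312.]
```

View pics/w4c.png

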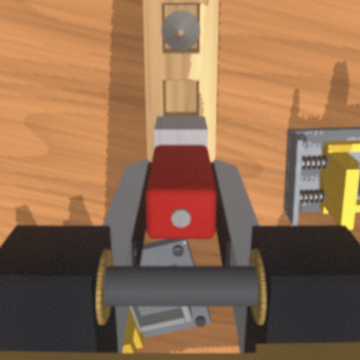

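The wedge is held (weight about 2 N), with its head 3 mm below the grasp point and centred. I'll go above the slot and check alignment.

```bash
cat >> h.py <<'E'
A=np.radians(104);EX=np.array([np.cos(A),np.sin(A)]);EY=np.array([-EX[1],EX[0]])
def fx(x,y,sx=-.048,sy=-.4865): return EX*(sx+x)+EY*(sy+y)
E
python3 - <<'E'
from h import *
ctrl.line_to([.533,.265,.28],v=.15)
ctrl.reach([*fx(-.003,0),.28],down(104))
ctrl.line_to([*fx(-.003,0),.205],v=.12)
k,im=look("w5",["wedge_head","slot","holder_mid"])
print(fx(0,0),get_state()["tcp_rot"],get_state()["clock"])
print("predicted tip",proj("wrist",[*fx(-.003,0),.118],k),"slot gap top edges catch/stop",proj("wrist",[[*fx(.001,0),.078],[*fx(-.025,0),.078]],k))
s=snapshot("scene");print(proj("scene",[*fx(-.003,0),.118]))
c=np.vstack([cv2.resize(s[150:330,250:490],(640,480)),im])
cv2.imwrite("pics/w5s.png",cv2.resize(np.hstack([cv2.resize(s[150:330,250:490],(640,480)),im]),(800,300),interpolation=cv2.INTER_AREA)[:,:,::-1])
cv2.imwrite("pics/w5b.png",np.vstack([cv2.resize(s[180:290,280:430],(600,300)),cv2.resize(im[160:480,:],(600,300))])[:,:,::-1])
E
```

```text
wedge_head 0.85 [0.4879 0.0683 0.2206] [326. 311.]
slot 0.68 [0.4829 0.071  0.013 ] [319. 215.]
[0.48366112 0.07112081] [1.79898867e+02 3.54201742e-02 1.03999420e+02] 13.5
predicted tip [[319.34162335 247.78412606]] slot gap top edges catch/stop [[319.42461491 229.33736025]
 [319.43051106 259.0360002 ]]
[[357.71652243 219.0289176 ]]
```

View pics/w5b.png

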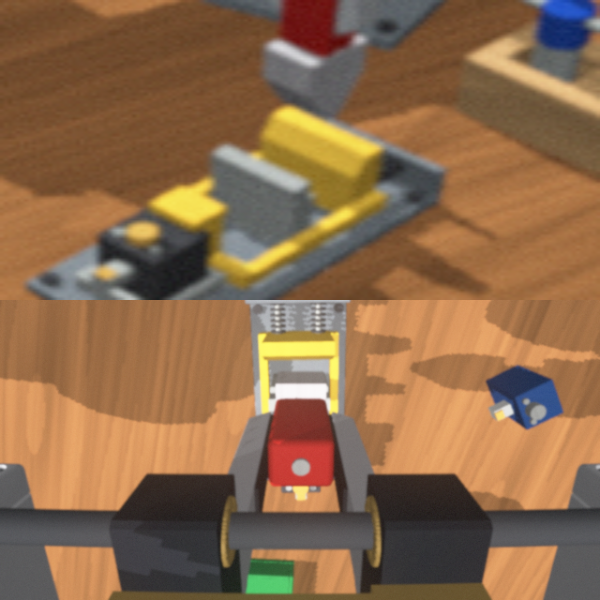

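The slot network agrees within 1 mm, and the tip hangs over the gap between the stop and the chamfered catch. I'll press it in.

```bash
python3 - <<'E'
from h import *
p=fx(-.003,0)
def st(t): s=get_state();print(t,np.round(s["ee_pos"],4),np.round(s["ft_force"],1),round(s["clock"],2))
st(0)
print(ctrl.line_to([*p,.106],v=.06,guard=25));st("a")
print(ctrl.line_to([*p,.088],v=.02,guard=16));st("b")
k,im=look("w6",["wedge_head"])
E
```

```text
0 [0.4848 0.0682 0.2058] [-1.1 -0.6 -1.1] 13.55
False
a [0.4845 0.0684 0.1058] [ 3.1 -1.3  0.1] 15.35
True
b [0.4844 0.0683 0.0981] [-0.5 -1.   4.2] 15.88
wedge_head 0.91 [0.4908 0.065  0.1151] [331. 321.]
```

```bash
python3 - <<'E'
from h import *
p=fx(-.003,0)
def st(t): s=get_state();print(t,np.round(s["ee_pos"],4),np.round(s["ft_force"],1),round(s["clock"],2))
print(ctrl.line_to([*p,.090],v=.02,guard=22));st("b")
ctrl.ungrasp();ctrl.hold(.2);st("rel")
ctrl.line_to([*p,.20],v=.2)
k,im=look("w7",["wedge_head","slot","holder_mid"])
s=snapshot("scene")
for d in place_of("scene","wedge_head")+place_of("scene","holder_mid"):print("scene",d["conf"],d["centre"])
print("frame",fx(0,0))
cv2.imwrite("pics/w7b.png",np.vstack([cv2.resize(s[190:320,270:430],(600,300)),cv2.resize(im[80:400,:],(600,300))])[:,:,::-1])
st("")
E
```

```text
True
b [0.4845 0.0683 0.0981] [-0.3 -0.3  3.4] 16.24
rel [0.4849 0.068  0.0983] [ 0.2  0.2 -0.4] 17.52
wedge_head 0.84 [0.4883 0.0666 0.1132] [326. 252.]
holder_mid 0.84 [ 0.5092 -0.0401  0.0425] [319. 336.]
holder_mid 0.7 [0.4921 0.0687 0.1152] [332. 252.]
scene 0.57 [0.4841, 0.0638, 0.1107]
scene 0.73 [0.516, -0.0413, 0.043]
frame [0.48366112 0.07112081]
 [0.484  0.0682 0.1991] [-0.4 -0.7  0.6] 18.53
```

View pics/w7b.png

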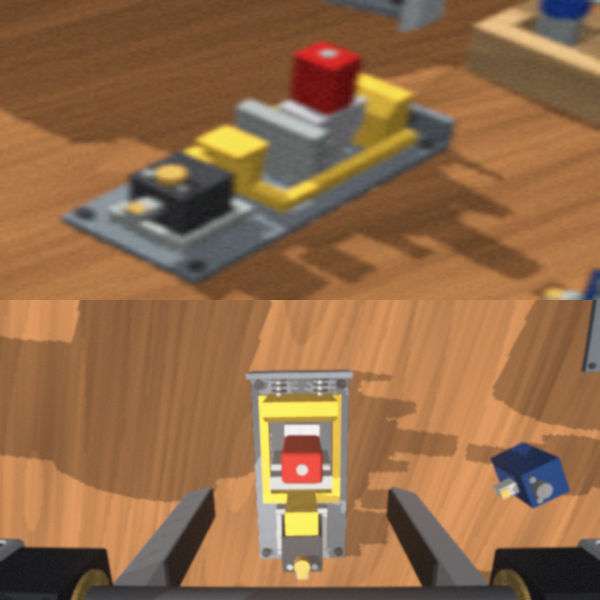

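The wedge is home in the slot at (300,455), with its head at z≈0.113. The catch has slid back and its lip is clear of the holder. Next I'll grasp the black holder at (300,560), and compute the tray's heading for the finger clearance.

```bash
python3 - <<'E'
from h import *
def st(t): s=get_state();print(t,np.round(s["ee_pos"],4),np.round(s["ft_force"],1),round(s["grip_width"],3),round(s["clock"],2))
k=dict(np.load("pics/w2.npz"))
C=unproj("wrist",[(530,160),(638,168),(612,282),(510,275)],.028,k);print(C.round(3).tolist(),C.mean(0),np.degrees([np.arctan2(*(C[0]-C[3])[1::-1]),np.arctan2(*(C[1]-C[2])[1::-1])]))
print(np.linalg.norm(C[0]-C[3]),np.linalg.norm(C[0]-C[1]))
p=fx(-.115,.001)
ctrl.line_to([*p,.2],v=.2)
ctrl.line_to([*p,.10],v=.15)
print(ctrl.line_to([*p,.030],v=.06,guard=10));st("down")
ctrl.gripper_close();st("grip")
ctrl.line_to([*p,.06],v=.06);st("lift")
ctrl.line_to([*p,.20],v=.15);st("up")
k,im=look("w8",["wedge_head","holder_mid"])
s=snapshot("scene")
for n in("wedge_head","tray_mid"):
  for d in place_of("scene",n):print(n,d["conf"],d["centre"])
cv2.imwrite("pics/w8b.png",np.vstack([cv2.resize(s[180:400,140:440],(600,300)),cv2.resize(im[80:400,:],(600,300))])[:,:,::-1])
E
```

```text
[[0.54, -0.195, 0.028], [0.565, -0.328, 0.028], [0.423, -0.362, 0.028], [0.399, -0.226, 0.028]] [ 0.48184867 -0.27777278  0.028     ] [12.14434421 13.18134489]
0.14427865974811327 0.13562906664219535
False
down [ 0.5109 -0.0408  0.0305] [ 0.9  0.9 -0. ] 0.998 21.38
grip [ 0.511  -0.0408  0.0301] [ 2.8  0.2 -0.2] 0.424 22.25
lift [ 0.51   -0.0407  0.0598] [-0.   0.4 -4.3] 0.422 22.9
up [ 0.5097 -0.0405  0.1986] [-1.  -0.7 -4.4] 0.423 23.98
wedge_head 0.61 [0.4867, 0.0657, 0.1136]
tray_mid 0.72 [0.4841, -0.2827, 0.0074]
```

View pics/w8b.png

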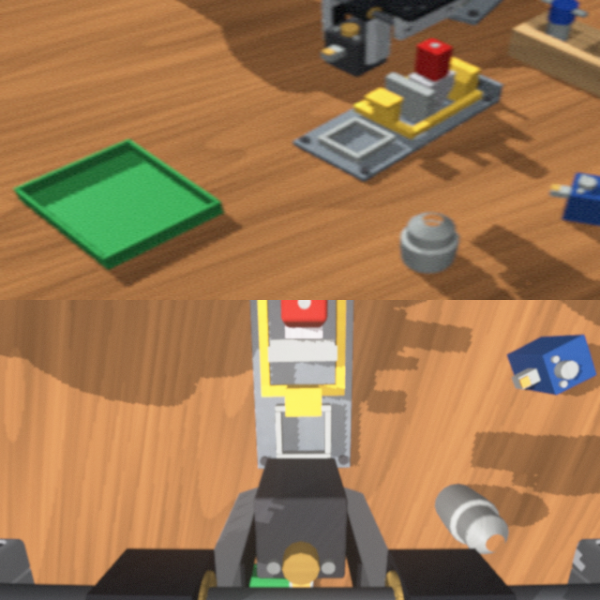

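The holder is lifted straight, the wedge and the open catch stayed in place, and the tray's long axis is at about 10°. Now I'll place it.

```bash
python3 - <<'E'
from h import *
def st(t): s=get_state();print(t,np.round(s["ee_pos"],4),np.round(s["ft_force"],1),round(s["grip_width"],3),round(s["clock"],2))
t=[.483,-.283]
ctrl.reach([*t,.2],down(100))
ctrl.line_to([*t,.05],v=.15)
print(ctrl.line_to([*t,.018],v=.025,guard=5));st("set")
ctrl.ungrasp();ctrl.hold(.2);st("open")
ctrl.line_to([*t,.13],v=.1)
ctrl.line_to([*t,.28],v=.2)
ctrl.reach([.35,-.5,.3],down(60));st("away")
s=snapshot("scene")
for n in("wedge_head","holder_mid","tray_mid"):
  for d in place_of("scene",n):print(n,d["conf"],d["centre"])
cv2.imwrite("pics/w9.png",cv2.resize(s[180:400,140:440],(750,550))[:,:,::-1])
top=snapshot("top")
for n in("wedge_head","holder_mid","tray_mid"):
  for d in place_of("top",n):print("top",n,d["conf"],d["centre"])
E
```

```text
True
set [ 0.483  -0.2829  0.025 ] [ 0.  -0.1  5. ] 0.425 27.33
open [ 0.4814 -0.2815  0.0232] [-0.4 -0.6 -0. ] 1.0 28.49
away [ 0.3506 -0.499   0.2994] [-0.4  0.4 -0. ] 1.002 31.61
wedge_head 0.7 [0.486, 0.0661, 0.1128]
holder_mid 0.57 [0.4854, -0.2838, 0.0358]
tray_mid 0.78 [0.485, -0.2855, 0.0069]
top wedge_head 0.64 [0.483, 0.0663, 0.113]
top holder_mid 0.94 [0.4837, -0.283, 0.0339]
top tray_mid 0.74 [0.483, -0.2883, 0.0025]
```

View pics/w9.png

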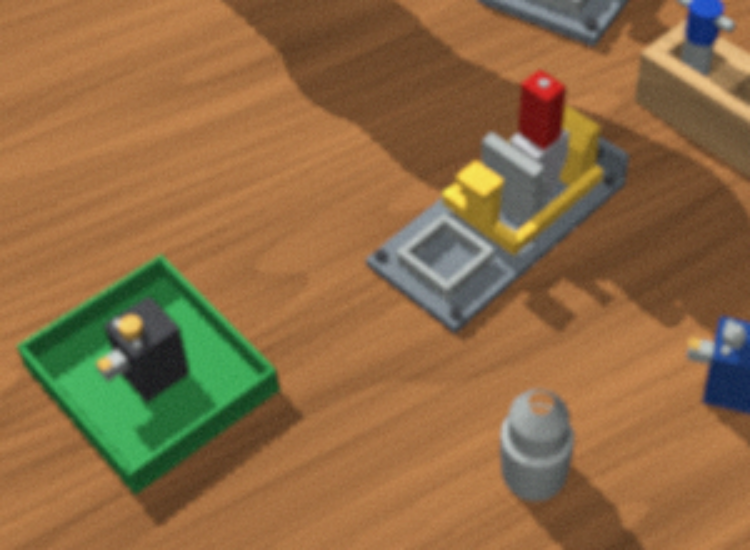

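The holder stands upright in the tray at (145,345), and the wedge is home with the catch open at (540,120).

```bash
python3 -c "
from plant import *
ctrl.close_job()"
```

```text
the job is handed in; nothing more can be done
```

I pressed the red wedge into the middle-sized fixture's slot, where it props the catch open. I then lifted the black holder out of its nest and stood it upright in the green tray. The job was handed in at about 32 s of the 61 s allowed, and no verdict is reported.

- **Wedge:** Both pressing passes stopped on the force guard at the same height, within about 1 mm of where I expected fully home. The last camera checks put its head 0.113 m above the bench, which is about 103 mm above the slot. It is within about 5 mm of the aim point.
- **Holder:** Its centre is within about 5 mm of the tray centre. It is about 30 mm above the tray floor, and it looks upright in the final picture.
- **Robot:** It is backed away with the gripper open, touching nothing.
- **Disagreements:** The position estimates for the same points differed by a few millimetres between views, which is within tolerance. In one wrist picture the network also reported a second "holder" where the wedge head is, and I ignored it.

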